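# Load a glaze test tile into the tile reader

## Robot

A 6-joint arm with a two-finger parallel gripper is mounted at the origin on the work surface. World frame = base frame: x ahead of the robot, y to its left, z up, the work surface at z = 0. Lengths are in m, angles in rad, forces in N, time in s.
With the tool pointing down it reaches from about 0.3 to 0.85 m from the base axis. Payload 5.4 kg.
Tool frame: the origin (TCP) lies between the finger pads; the fingertips stand 8 mm ahead of it and the grasp point (between the pads) lies 11 mm behind it (env.finger_overhang is the distance from the TCP to the fingertips, in m); z points along the fingers, y is the direction in which the jaws open and shut (so a half turn about z gives the same grasp; the last joint's range is limited). The gripper opens to 85 mm and grips with 20 to 120 N. Pads are 22 mm wide; open, the fingers measure 114 mm over their backs; the gripper's body (76 mm by 85 mm) begins 54 mm behind the grasp point. The pads swing forward as they close: fully open they stand 13 mm farther back than shut.
Start: joints at [-1.425, 0.158, 1.597, -0, 1.386, -0.21], TCP at [0.2, -0.539, 0.239] pointing down, gripper open.
Joint ranges: [-2.91, 2.91], [-0.94, 2.29], [0.18, 2.7], [-1.29, 4.43], [0.17, 2.64], [-3, 3]. Speed limits (rad/s): [2.57, 2.57, 3.14, 3.14, 3.14, 3.14].

## Interface

Orientations are given as a 3x3 rotation matrix whose columns are the frame's x, y, z axes.
In Python, from rig import env, optics, workorder, models gives the robot as it stands.
- The arm moves only by the tool apply_moves, never from a script. Its argument "commands" is a list that holds one entry, the list of rows, each a list of 5 numbers: the shift along the world's x, y, z in mm, then the turn about the world's z in degrees, then the gripper command: -1 is fully open, 1 is shut, values between are in proportion. In form: [[[tx, ty, tz, turn, fingers], ...]]. A call has 1 to 10 rows; each row shifts and turns the commanded pose from where the row before left it; what a row does not reach is not made up. A row lasts 1/12 s, in which the tool goes at most 41.7 mm and 7.16 degrees, less where a joint would pass 70% of its speed; a pose out of reach is approached as far as the arm can. A call with a gripper value outside its range is refused whole. The fingers move at their own pace and stop on an object; the grip force is fixed at half the most. Time passes only in rows, so rows that do not move let the fingers close. It gives the time, the measured TCP pose, the force and the opening at its end, in the units of the state.
- env.get_state(): the state, without advancing time (a new reading comes with each control period).
- optics.snapshot(name): name is "scene" or "top" or "wrist"; returns (picture, depth): 384x512x3 uint8, red, green, blue; 384x512 float32, m along the optical axis (not along the pixel's ray), 0 where there is no reading.
- optics.camera_model(name): a dict with "fx", "fy", "cx", "cy" (pixels), "pose" (4x4, takes a point from camera to world coordinates). Camera axes: x right, y down, z forward; pixel columns grow to the right and rows downward; lengths in m; the calibration is good to about 2 mm. A picture is of the moment at which its call begins: read the wrist's pose just before it. camera_model takes no time and is no camera call; for the wrist camera it gives the pose at the moment of the call.
- workorder.job_done(): hands the job in, once; it reports no verdict.
Trained networks look in the newest picture that a camera, given by its name, has taken for a name from the list of things; names that differ only in an ending like _2 or _b are one class to them, and where a whole thing is asked for, a point or a joint stands for the part that bears it (a point fixed in the world has none). Each returns a list of dicts, best first, with "confidence" (0 to 1); they miss things now and then, are a little off and sometimes report something else, mostly with a low value. They report only what shows in the picture. A call takes as long as a camera call. They do not tell look-alikes from the thing itself.
- models.cut_out(camera, query): "pixels" (384x512 bool, what is visible of it) and "bbox" ([left, top, right, bottom] in pixels, round what is visible of it).
- models.spot_point(camera, query): "centre" ([column, row] in pixels: a listed point, or the origin of a listed thing).
The state is a dict: "time": time; "joint_pos": joint angles; "qvel": joint speeds; "tau": joint torques, N m; "tool_pos": TCP position; "tool_rot": TCP orientation; "ft_force": force on the tool from outside, world axes, zero at the start; "torque": the same for the moment, N m; "gripper_width": finger opening in m.
Only numpy, scipy, OpenCV 4.12 (cv2) and the standard library are available. Lean on these libraries where they do the work, as an engineer would, in place of code of your own. Each camera call takes 0.05 s, during which the arm holds its last target. There are 200 camera calls.

## Task

Load the blue test tile into the tile reader: press the red release button under its lamp head so that the tray pops out, lay the tile flat in the tray's recess with the glaze facing up, setting it down gently rather than dropping it, then push the tray home until it clicks and stays shut. Leave the other tiles and everything else on the table where they are.

Things in the scene. Friction and masses are not known exactly. Their poses are not given: they have to be found in the camera images.
- tile_blue: test tile, cobalt blue glaze on its upper face, on buff clay, 70 (its x) x 40 (its y) x 10 mm thick, about 65 g. Origin at the centre of its underside, z up through the glazed face. One of three lying glaze up in a row on the ware board, in any order, long sides roughly along the row, about 28 mm between ends, nothing beside their long sides.
- tile_green: test tile, pale green glaze on its upper face, on buff clay, 70 (its x) x 40 (its y) x 10 mm thick, about 65 g. Origin at the centre of its underside, z up through the glazed face. Bystander on the same board, to be left alone.
- tile_amber: test tile, amber brown glaze on its upper face, on buff clay, 70 (its x) x 40 (its y) x 10 mm thick, about 65 g. Origin at the centre of its underside, z up through the glazed face. Bystander on the same board, to be left alone.
- ware_board: fixed wooden board 320 (x) x 120 (y) x 18 mm that the tiles start on; its x runs along the row. Origin at the centre of its underside, on the table.
- reader: fixed white reader, 240 deep (x), 220 wide, 240 mm high; origin at its underside's centre, on the table, x from its front (x = -120 mm) to its back. From 70 mm up its front slopes back, 40 deg from level, and bears the button. The black lamp head above (z 155-240 mm, front at x = -72 mm) blocks an upright gripper at the button or shut tray: lean the tool 30 to 40 deg, tip forward and down.
- release_top (a point): centre of the top of the red release button (24 mm across, 14 mm proud of the sloping panel, 50 mm to the reader's +y side). z points out of the panel along the button's axis (40 deg from vertical, up and towards the reader's front): press along -z. Moves with the button.
- release (a joint): release button: 0 up, 0.009 fully pressed (m). Sprung: about 2.5 N to start, 5.6 N fully down. It frees the tray at 4 to 6 mm. Let it come up again before pushing the tray home. It dips and springs back (the click) as the tray latches.
- tray (a joint): tray: 0 to 0.002 latched shut, flush with the reader's front; 0.105 fully out (m), sliding along the reader's -x. A spring drives it out in about 1 s with 5.4 N (shut) to 2.3 N (out). Pushing it home takes up to about 6 N, and about 10 N in the last 8 mm, where the latch rides over and clicks; it can go to -0.002.
- tray_front (a point): centre of the outer face of the tray's grey front plate: 112 mm wide (y), 46 mm high (14 to 60 mm above the table), 11 mm thick. x points into the reader: push along +x. Moves with the tray.
- pocket (a point): centre of the recess floor, 26 mm above the table, 55 mm behind tray_front. Recess 80 (x) x 50 (y) mm: a tile has 5 mm to spare all round, long side along x. Lips 4 mm high, 4 wide; none along the middle 34 mm of each long side (finger gaps; the floor runs on to y = +-55 mm). Front plate top: 34 mm above the floor. Tray out, the recess is wholly in front of the reader. z up. Moves with the tray.
- jar_a: paper-labelled jar 60 mm across, 85 mm high, origin under its centre. Bystander, to be left alone.
- jar_b: amber glass jar 56 mm across, 75 mm high, origin under its centre. Bystander, to be left alone.
- test_bowl: terracotta bowl 100 mm across, 45 mm high, origin under its centre. Bystander, to be left alone.
- brush: brush lying on the table, origin near its middle. Bystander, to be left alone.
- palette_knife: palette knife lying on the table, origin near its middle. Bystander, to be left alone.
Things that resemble listed ones, but are neither listed nor needed, are in the scene too. What is shaped like the tile_blue but pink or yellow is not meant.

How it is judged:
On the way, in this order (a step that is already met when the one before it is completed fails the run):
1. the release has been pressed and the tray has popped out (value of joint tray above 0.095 m), for 0.1 s.
2. the blue tile lies flat in the recess of the open tray, glaze up, let go (x of tile_blue in the frame of pocket between -0.008 and 0.008 m and y of tile_blue in the frame of pocket between -0.008 and 0.008 m and z of tile_blue in the frame of pocket between -0.003 and 0.003 m and angle between tile_blue's own z axis and vertical below 0.08 rad and angle between the x axis of tile_blue and the x axis of pocket, either way round below 0.3 rad and contact force between the fingers and tile_blue below 0.05 N and value of joint tray above 0.05 m), for 0.2 s.
At the end, for the whole second after the job is handed in: The tray stays latched within 4 mm of shut, the button up to within 3 mm; the blue tile rests let go in the recess: on its floor within 3 mm, glaze up within 0.08 rad, within 8 mm of its centre in x and y, long side along it within 0.3 rad; tile slower than 0.02 m/s, tray than 0.01 m/s (x of tile_blue in the frame of pocket between -0.008 and 0.008 m and y of tile_blue in the frame of pocket between -0.008 and 0.008 m and z of tile_blue in the frame of pocket between -0.003 and 0.003 m and angle between tile_blue's own z axis and vertical below 0.08 rad and angle between the x axis of tile_blue and the x axis of pocket, either way round below 0.3 rad and contact force between the fingers and tile_blue below 0.05 N and value of joint tray below 0.004 m and value of joint release below 0.003 m and linear speed of tile_blue below 0.02 m/s and velocity of joint tray between -0.01 and 0.01 m/s); the robot touches nothing.
It fails at once if the blue tile is dropped, thrown or knocked flying (faster than 0.45 m/s while not held) (linear speed of tile_blue above 0.45 m/s and contact force between the fingers and tile_blue below 0.05 N).
It fails at once if another tile is moved by more than 20 mm (distance of any of tile_green, tile_amber from where it was at the start of the episode above 0.02 m).
It fails at once if a bystander is moved by more than 40 mm (distance of any of jar_a, jar_b, test_bowl, brush, palette_knife from where it was at the start of the episode above 0.04 m).
It also fails if it takes over 69 s, if anything falls off the work surface, if the arm or the gripper's body presses on something with over 40 N, if the wrist force passes 120 N, or if a joint passes its speed limit or range.

## Working session

There is one attempt and no reset: what is moved stays moved. The work goes in short steps, Python scripts to look and compute and a tool call to move; the robot and the scene stay as the last step left them, time stands still between calls to the robot, and variables do not carry over. Pictures are saved under pics/ and viewed, about 8 in all and at most 12, crops included, and the job is handed in when it is done.

Besides the shell and the picture viewer there is one more tool, called after "Request:" as name([rows], argument=value, ...), one row to a line, values as JSON. apply_moves: Moves the arm, as the interface text tells. Its arguments: {"type":"object","properties":{"commands":{"type":"array"}},"required":["commands"]}

```bash
mkdir -p pics; ls
cat > h.py <<'E'
import numpy as np, cv2
from rig import env, optics, workorder, models
def pix2w(cam,u,v,d):
    m=optics.camera_model(cam); p=np.array([(u-m['cx'])/m['fx']*d,(v-m['cy'])/m['fy']*d,d,1])
    return (m['pose']@p)[:3]
def w2pix(cam,P):
    m=optics.camera_model(cam); q=np.linalg.inv(m['pose'])@np.append(P,1)
    return np.array([m['fx']*q[0]/q[2]+m['cx'],m['fy']*q[1]/q[2]+m['cy']]),q[2]
def cloud(cam,d):
    m=optics.camera_model(cam); v,u=np.mgrid[:384,:512]
    P=np.stack([(u-m['cx'])/m['fx']*d,(v-m['cy'])/m['fy']*d,d],-1)
    return P@m['pose'][:3,:3].T+m['pose'][:3,3]
def save(n,a): cv2.imwrite('pics/'+n,a[...,::-1])
E
python3 - <<'E'
from h import *
out=[]
for c in('scene','top'):
    p,d=optics.snapshot(c); out.append(p); C=cloud(c,d)
    for q in('tile_blue','tile_green','tile_amber','release_top','tray_front','pocket','reader','ware_board','jar_a','test_bowl'):
        for r in models.spot_point(c,q)[:3]:
            u,v=np.round(r['centre']).astype(int); 
            print(c,q,round(r['confidence'],2),u,v,C[min(max(v,0),383),min(max(u,0),511)].round(3))
save('a.png',cv2.resize(out[0],(800,600))); save('b.png',cv2.resize(out[1],(800,600)))
print(env.get_state()['time'])
E
```

```text
pics
scene tile_blue 0.71 245 163 [ 0.627 -0.155  0.013]
scene tile_blue 0.71 276 168 [ 0.513 -0.123  0.012]
scene tile_blue 0.44 246 131 [ 0.612 -0.285  0.022]
scene tile_green 0.72 300 128 [ 0.405 -0.275  0.025]
scene tile_amber 0.62 275 130 [ 0.501 -0.276  0.026]
scene tile_amber 0.18 240 318 [0.69  0.403 0.006]
scene release_top 0.4 251 238 [0.63  0.161 0.104]
scene ware_board 0.85 274 134 [ 0.506 -0.261  0.022]
scene jar_a 0.84 282 318 [0.556 0.423 0.085]
scene jar_a 0.53 203 166 [ 0.781 -0.142  0.048]
scene test_bowl 0.66 242 321 [0.685 0.412 0.   ]
top tile_blue 0.71 301 187 [ 0.625 -0.15   0.009]
top tile_blue 0.66 295 222 [ 0.512 -0.14   0.009]
top tile_blue 0.61 391 192 [ 0.638 -0.436  0.008]
top tile_green 0.52 339 262 [ 0.402 -0.279  0.026]
top tile_amber 0.52 344 229 [ 0.503 -0.289  0.026]
top release_top 0.46 205 166 [0.636 0.145 0.107]
top tray_front 0.46 224 180 [0.618 0.094 0.031]
top reader 0.96 223 147 [0.668 0.088 0.201]
top reader 0.32 308 137 [ 0.769 -0.152  0.076]
top ware_board 0.87 342 229 [ 0.502 -0.282  0.031]
top ware_board 0.48 341 194 [ 0.611 -0.273  0.028]
top jar_a 0.88 308 140 [ 0.768 -0.156  0.052]
top jar_a 0.7 119 192 [0.538 0.392 0.084]
top test_bowl 0.8 136 151 [0.693 0.393 0.004]
1.1
```

View pics/a.png

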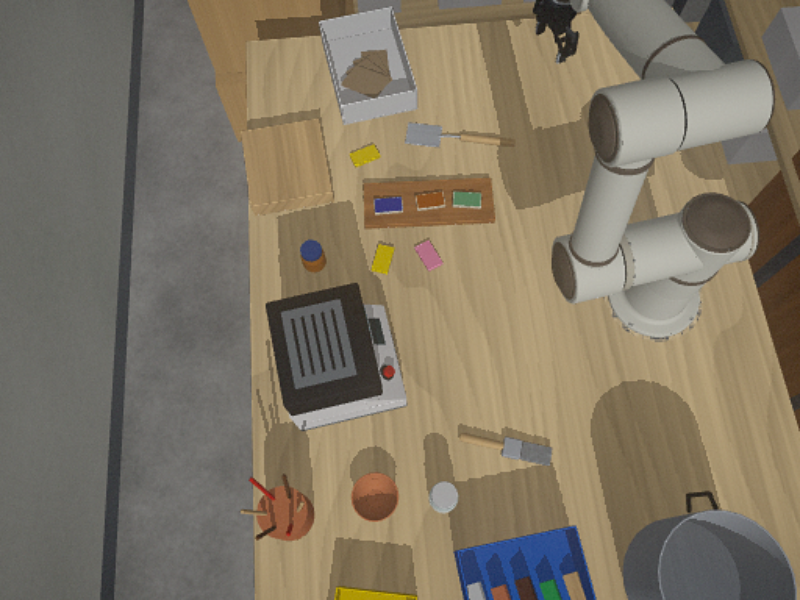

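View pics/b.png

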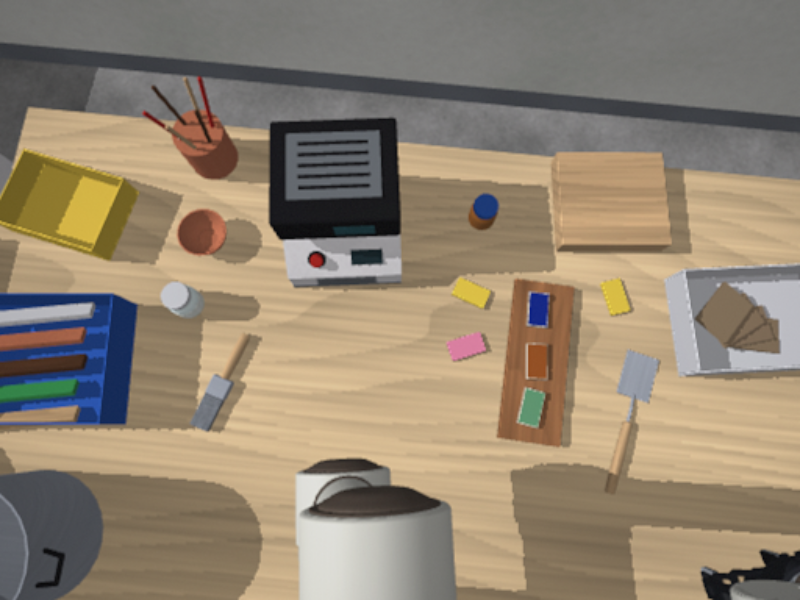

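The blue tile's glaze is at about (538,310) in the 800 px top view and (388,204) in the scene view. Possible mix-ups in the top view are yellow at (471,292) and (615,296), pink at (466,347), amber at (537,361) and green at (531,407). I choose the cobalt tile at the end of the board row. Next I measure the reader and tile poses.

```bash
cat >> h.py <<'E'
def rect(P):
    (c,s,a)=cv2.minAreaRect(P[:,:2].astype(np.float32)*1000); return np.round(c,1),np.round(s,1),round(a,1)
def mask(p,col):
    h=cv2.cvtColor(p,cv2.COLOR_RGB2HSV); H,S,V=h[...,0],h[...,1],h[...,2]
    return {'blue':(H>112)&(H<130)&(S>140),'red':((H<6)|(H>174))&(S>160)}[col]
E
python3 - <<'E'
from h import *
for c in('top','scene'):
    p,d=optics.snapshot(c); C=cloud(c,d); X,Y,Z=C[...,0],C[...,1],C[...,2]
    m=mask(p,'blue')&(d>0)&(abs(X-.61)<.05)&(abs(Y+.28)<.05); print(c,'tile',m.sum(),rect(C[m]),np.median(Z[m]))
    m=(d>0)&(abs(X-.72)<.2)&(abs(Y-.09)<.2)&(Z>.225); m=cv2.erode(m.astype(np.uint8),np.ones((3,3)))>0; print('lamp',m.sum(),rect(C[m]))
    m=(d>0)&(abs(X-.65)<.1)&(abs(Y-.09)<.15)&(Z>.075)&(Z<.125)
    n=np.linalg.lstsq(np.c_[X[m],Y[m],np.ones(m.sum())],Z[m],rcond=None)[0]; print('panel',n, np.degrees(np.arctan2(n[1],n[0])))
    m=mask(p,'red')&(d>0)&(abs(X-.64)<.04)&(abs(Y-.15)<.05); print('red',m.sum(),C[m].mean(0).round(4),rect(C[m]))
print(optics.camera_model('wrist')['pose'].round(3), env.get_state()['tool_rot'].round(2),optics.camera_model('wrist')['fx'])
E
```

```text
top tile 209 (array([ 601.2, -285. ]), array([61.4, 35.3]), 1.6) 0.02767681223095675
lamp 5132 (array([759.2, 120.4]), array([186.3, 213.8]), 7.8)
panel [ 0.77754613  0.116241   -0.42149721] 8.502591484608018
red 65 [0.6363 0.1544 0.1048] (array([638.1, 155.3]), array([26.9, 23. ]), 42.8)
scene tile 15 (array([ 604. , -282.6]), array([38.1, 62.3]), 89.6) 0.02982230929303986
lamp 3837 (array([761.8, 125.9]), array([182.7, 216. ]), 7.9)
panel [ 0.2007335   0.02344723 -0.03947197] 6.662399407376016
red 35 [0.6381 0.1587 0.1068] (array([637.9, 157.6]), array([22.7, 16.4]), 84.4)
[[ 0.347 -0.899 -0.266  0.267]
 [-0.938 -0.334 -0.097 -0.514]
 [-0.001  0.284 -0.959  0.374]
 [ 0.     0.     0.     1.   ]] [[ 0.94  0.35 -0.  ]
 [ 0.35 -0.94  0.  ]
 [-0.   -0.   -1.  ]] 283.57386533973636
```

Request:
apply_moves([
  [[15,33.5,2,4,-1],[15,33.5,2,4,-1],[15,33.5,2,4,-1],[15,33.5,2,4,-1],[15,33.5,2,4,-1],[15,33.5,2,4,-1],[15,33.5,2,4,-1],[15,33.5,2,4,-1],[15,33.5,2,4,-1],[15,33.5,2,4,-1]],
])

```text
time: 2.03
tool_pos: [0.3506, -0.2024, 0.2596]
tool_rot: [[0.492, 0.871, 0.001], [0.871, -0.492, -0.001], [-0.0, 0.001, -1.0]]
ft_force: [1.2, 0.4, 1.3]
gripper_width: 0.0852
```

Request:
apply_moves([
  [[15,33.5,2,4,-1],[15,33.5,2,4,-1],[15,33.5,2,4,-1],[15,33.5,2,4,-1],[15,33.5,2,4,-1],[15,33.5,2,4,-1],[15,33.5,2,4,-1],[15,33.5,2,4,-1],[15,33.5,2,3,-1],[15,33.5,2,3,-1]],
])

```text
time: 2.87
tool_pos: [0.5007, 0.133, 0.2795]
tool_rot: [[-0.149, 0.989, 0.001], [0.989, 0.149, -0.0], [-0.0, 0.001, -1.0]]
ft_force: [0.3, 0.4, 1.2]
gripper_width: 0.0854
```

```bash
cat > look.py <<'E'
from h import *
import sys
s=env.get_state(); print(s['time'],s['tool_pos'].round(4),np.degrees(np.arctan2(s['tool_rot'][1,:2],s['tool_rot'][0,:2])).round(1),s['ft_force'].round(1),s['gripper_width'])
p,d=optics.snapshot('wrist'); C=cloud('wrist',d); X,Y,Z=C[...,0],C[...,1],C[...,2]
save(sys.argv[1],cv2.resize(p,(768,576)))
E
cat > l1.py <<'E'
from look import *
m=mask(p,'red')&(d>0)&(abs(X-.64)<.05)&(abs(Y-.15)<.05)&(Z>.08); print('red',m.sum(),C[m].mean(0).round(4),rect(C[m]))
v,u=np.nonzero(m); print(u.mean(),v.mean())
for q in('release_top','tray_front','pocket'):
    for r in models.spot_point('wrist',q)[:1]:
        u,v=np.round(r['centre']).astype(int); print(q,r['confidence'],u,v,C[v,u].round(4))
m=(d>0)&(abs(X-.65)<.15)&(abs(Y-.09)<.15)&(Z>.232)
if m.sum()>50: print('lamp',m.sum(),rect(C[m]))
E
python3 l1.py c.png
```

```text
2.8667 [0.5007 0.133  0.2795] [98.6  8.6] [0.3 0.4 1.2] 0.08537703841217344
red 450 [0.6415 0.1682 0.12  ] (array([647.8, 150.7]), array([34.9, 92.9]), 12.0)
390.88444444444445 170.34666666666666
release_top 0.74 373 172 [0.6333 0.1605 0.1076]
tray_front 0.55 333 196 [0.6177 0.1093 0.0442]
lamp 25843 (array([634.6, 141.7]), array([150.9, 228.4]), 53.5)
```

View pics/c.png

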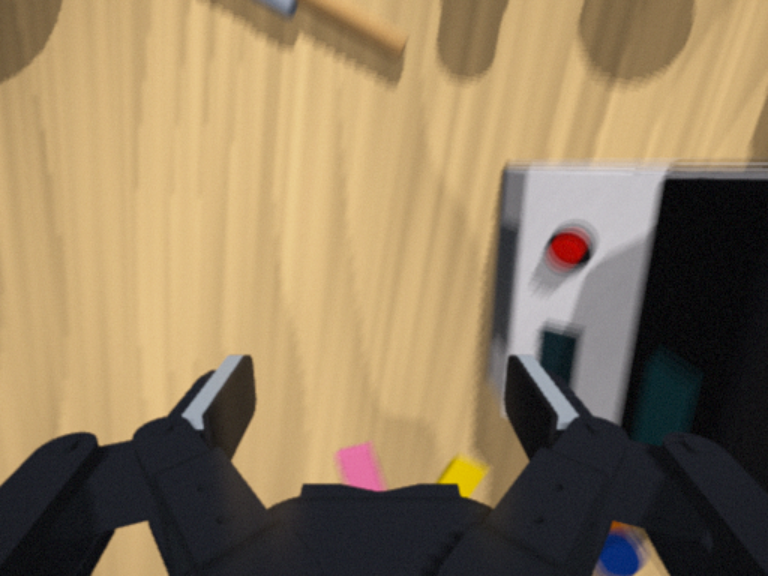

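The picture shows the red button at (570,247) px and the reader front at column ~510. It is blurred because the arm was still moving, so I retake it now that the arm is still and also measure the finger profile.

```bash
cat > l2.py <<'E'
from look import *
v,u=np.mgrid[:384,:512]
rp=models.spot_point('wrist','release_top')[0]['centre']
m=mask(p,'red')&(d>0)&(np.hypot(u-rp[0],v-rp[1])<25); print('red',m.sum(),C[m].mean(0).round(4),rect(C[m]))
def line(P):  # robust yaw
    vx,vy,x0,y0=cv2.fitLine(P.astype(np.float32),cv2.DIST_HUBER,0,.002,.002).ravel(); return np.degrees(np.arctan2(-vx,vy)) , x0,y0
# panel plane
for it in range(1):
    m=(d>0)&(abs(X-.66)<.08)&(abs(Y-.1)<.13)&(Z>.076)&(Z<.13)&~mask(p,'red')
    P=C[m]; 
    for k in range(6):
        n=np.linalg.lstsq(np.c_[P[:,:2],np.ones(len(P))],P[:,2],rcond=None)[0]; r=abs(P[:,:2]@n[:2]+n[2]-P[:,2]); P=P[r<max(.003,np.percentile(r,80))]
    print('panel',len(P),n.round(3),'yaw',np.degrees(np.arctan2(n[1],n[0])).round(2),'slope',np.degrees(np.arctan(np.hypot(*n[:2]))).round(1))
    # panel foot: z=0.07 line at local y
    yaw=np.arctan2(n[1],n[0]); print('along-x coordinate of reader front', (0.07-n[2])/np.hypot(*n[:2]))
s=env.get_state(); q=(C-s['tool_pos'])@s['tool_rot']
for z0 in(-.07,-.05,-.03,-.01,.0): 
    m=(d>0)&(d<.25)&(q[...,2]>z0-.01)&(q[...,2]<z0+.01)&(abs(q[...,0])<.06)&(abs(q[...,1])<.12)
    if m.sum(): print('z',z0,m.sum(),np.percentile(q[m][:,1],[0,2,50,98,100]).round(3))
E
python3 l2.py d.png
```

```text
3.0667 [0.5002 0.1317 0.2791] [98.5  8.5] [ 0.3  0.1 -0.1] 0.08505787683182643
red 469 [0.6339 0.1542 0.1057] (array([635.9, 153.8]), array([25.8, 26.7]), 58.3)
panel 8218 [ 0.797  0.103 -0.43 ] yaw 7.35 slope 38.8
along-x coordinate of reader front 0.622671727504203
z -0.07 20881 [-0.075 -0.07  -0.     0.069  0.074]
z -0.05 8406 [-0.075 -0.07  -0.039  0.068  0.074]
z -0.03 2712 [-0.057 -0.056 -0.043  0.054  0.056]
z -0.01 1248 [-0.057 -0.055 -0.043  0.054  0.056]
z 0.0 238 [-0.05  -0.044 -0.043  0.042  0.047]
```

```bash
cat > l3.py <<'E'
from look import *
s=env.get_state(); q=(C-s['tool_pos'])@s['tool_rot']
for a in range(-12,2):
    z0=a*.008
    m=(d>0)&(d<.25)&(abs(q[...,2]-z0)<.004)&(abs(q[...,0])<.06)&(abs(q[...,1])<.12)&(q[...,1]>.03)
    if m.sum(): print('z',z0,m.sum(),'y',np.percentile(q[m][:,1],[1,99]).round(3),'x',np.percentile(q[m][:,0],[1,99]).round(3))
u=np.array([np.cos(.134),np.sin(.134)]); A=X*u[0]+Y*u[1]
m=(d>.05)&(Z>.15)&(Z<.25)&(abs(A-.70)<.06)&(q[...,1]>.1)&(Y<.15)
print('lamp front',np.percentile(A[m],[0,1,3,10,20]).round(4), np.percentile(A[m&(Z>.23)],[0,1,3,10]).round(4))
E
python3 l3.py e.png
```

```text
3.1667 [0.5    0.1303 0.2792] [98.3  8.3] [ 0.  -0.3 -0.5] 0.08538866095224133
z -0.088 65 y [0.057 0.059] x [0.011 0.013]
z -0.08 1475 y [0.03  0.065] x [0.002 0.018]
z -0.07200000000000001 2611 y [0.03 0.07] x [-0.008  0.018]
z -0.064 3160 y [0.031 0.072] x [-0.011  0.018]
z -0.056 3213 y [0.038 0.072] x [-0.011  0.014]
z -0.048 589 y [0.041 0.069] x [0.007 0.014]
z -0.04 575 y [0.041 0.052] x [-0.002  0.012]
z -0.032 603 y [0.041 0.055] x [-0.01   0.012]
z -0.024 522 y [0.041 0.055] x [-0.01   0.012]
z -0.016 420 y [0.041 0.055] x [-0.01   0.012]
z -0.008 198 y [0.041 0.048] x [-0.01   0.012]
lamp front [0.6707 0.6716 0.6719 0.6724 0.673 ] [0.6723 0.6728 0.6732 0.6737]
```

Request:
apply_moves([
  [[13,-1.5,-10,6.4,-1],[13,-1.5,-10,6.4,-1],[13,-1.5,-10,6.4,-1],[13,-1.5,-10,6.4,-1],[13,-1.5,-10,6.4,-1],[13,-1.5,-10,6.4,-1],[13,-1.5,-10,6.4,-1],[2,0,-25,0,-1],[1,0,-25,0,-1],[0,0,-24,0,-1]],
])

```text
time: 4.05
tool_pos: [0.5946, 0.1189, 0.1346]
tool_rot: [[-0.799, 0.601, 0.001], [0.601, 0.799, -0.0], [-0.001, 0.0, -1.0]]
ft_force: [0.2, 0.3, 0.4]
gripper_width: 0.0853
```

Request:
apply_moves([
  [[0,0,0,0,-1],[0,0,0,0,-1]],
])

```text
time: 4.22
tool_pos: [0.5931, 0.1194, 0.1344]
tool_rot: [[-0.8, 0.601, -0.003], [0.601, 0.8, -0.0], [0.002, -0.002, -1.0]]
ft_force: [0.6, 0.5, 0.8]
gripper_width: 0.0853
```

Run:
```python
import sys; sys.argv=['x','f.png']
from look import *
print(w2pix('wrist',np.array([.6355,.1545,.1055])))
s=env.get_state(); tip=s['tool_pos']+s['tool_rot']@np.array([-.010,.052,-.005]); print(tip.round(4))
t,dt=optics.snapshot('top'); save('g.png',cv2.resize(t[100:230,140:290],(750,650))[:600])
```

```text
4.2167 [0.5931 0.1194 0.1344] [143.1  53.1] [0.6 0.5 0.8] 0.08526084234961323
(array([334.71223872, 241.96579127]), np.float64(0.18299369738842516))
[0.6338 0.1553 0.1414]
```

View pics/f.png

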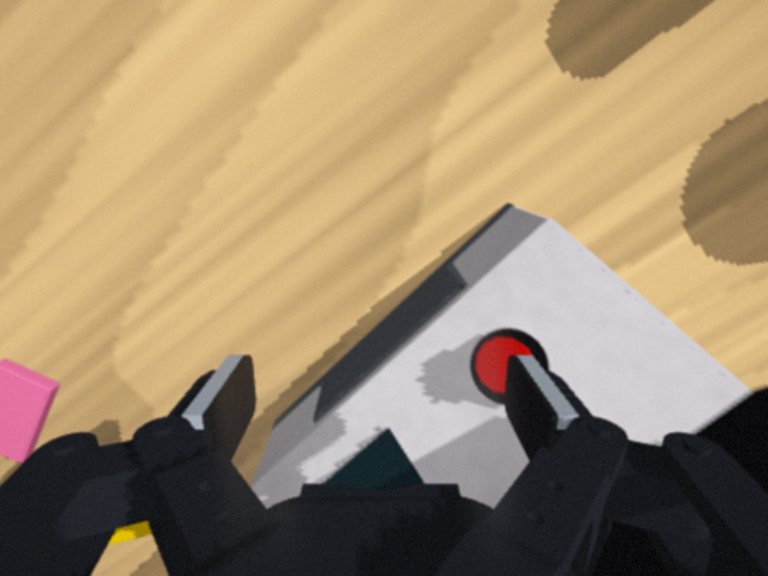

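The button is at (505,362) px with the right fingertip over it, and the projected button position (502,363) agrees. I descend and press.

Request:
apply_moves([
  [[0,0,-15,0,-1],[0,0,-13,0,-1],[0,0,-3,0,-1],[0,0,-3,0,-1],[0,0,0,0,-1]],
])

```text
time: 4.73
tool_pos: [0.5941, 0.1205, 0.1012]
tool_rot: [[-0.801, 0.599, -0.0], [0.599, 0.801, -0.0], [0.0, -0.0, -1.0]]
ft_force: [-0.5, -0.4, -0.7]
gripper_width: 0.0855
```

Request:
apply_moves([
  [[1.2,0,-1.6,0,-1],[1.2,0,-1.6,0,-1],[1.2,0,-1.6,0,-1],[1.2,0,-1.6,0,-1],[0,0,0,0,-1]],
])

```text
time: 5.15
tool_pos: [0.5998, 0.1208, 0.0954]
tool_rot: [[-0.801, 0.599, 0.001], [0.599, 0.801, 0.001], [-0.001, 0.001, -1.0]]
ft_force: [-1.6, 2.0, 5.2]
gripper_width: 0.0853
```

Request:
apply_moves([
  [[0.8,0,-1.2,0,-1],[0,0,0,0,-1],[0,0,0,0,-1]],
])

```text
time: 5.4
tool_pos: [0.6004, 0.1207, 0.0942]
tool_rot: [[-0.801, 0.599, 0.001], [0.599, 0.801, 0.0], [-0.001, 0.001, -1.0]]
ft_force: [-0.8, 2.0, 4.1]
gripper_width: 0.0851
```

Run:
```python
import sys; sys.argv=['x','h.png']
from look import *
m=(d>.15)&(Z>.05)&(Z<.07)&(X>.45)&(X<.62)&(Y<.2)&(Y>-.02); print(m.sum(), C[m].mean(0) if m.sum() else '')
```

```text
5.4 [0.6004 0.1207 0.0942] [143.2  53.2] [-0.8  2.   4.1] 0.08505499513203252
4926 [0.54809749 0.11131774 0.06030939]
```

The tray is moving out. I lift off, turn to the placing orientation and look at the tray.

Request:
apply_moves([
  [[-3,0,10,0,-1],[-5,0,20,0,-1],[-6,-4,20,6.3,-1],[-6,-4,20,6.3,-1],[-6,-4,20,6.3,-1],[-6,-4,20,6.4,-1],[-6,-4,20,6.4,-1],[-6,-4,20,6.4,-1],[-6,-4,20,6.4,-1],[0,0,16,0,-1]],
])

```text
time: 6.28
tool_pos: [0.549, 0.0916, 0.2814]
tool_rot: [[-0.99, -0.138, 0.001], [-0.138, 0.99, -0.001], [-0.0, -0.001, -1.0]]
ft_force: [-0.1, 0.4, 0.0]
gripper_width: 0.0853
```

Request:
apply_moves([
  [[0,0,0,0,-1],[0,0,0,0,-1],[0,0,0,0,-1]],
])

```text
time: 6.53
tool_pos: [0.5492, 0.0924, 0.2782]
tool_rot: [[-0.991, -0.133, -0.002], [-0.133, 0.991, -0.0], [0.002, 0.0, -1.0]]
ft_force: [-0.1, 0.1, -0.3]
gripper_width: 0.0852
```

```bash
cat > l4.py <<'E'
import sys; sys.argv=['x',sys.argv[1]]
from look import *
for qn in('pocket','tray_front','release_top'):
    for r in models.spot_point('wrist',qn)[:1]:
        uu,vv=np.round(r['centre']).astype(int); print(qn,r['confidence'],uu,vv,C[vv,uu].round(4))
M=(d>.05)&(abs(X-.56)<.1)&(abs(Y-.09)<.09)
for lo,hi,n in((.052,.068,'plate top'),(.021,.028,'floor'),(.0285,.036,'lips')):
    m=M&(Z>lo)&(Z<hi); m=cv2.morphologyEx(m.astype(np.uint8),cv2.MORPH_OPEN,np.ones((3,3)))>0
    k,L,st,cc=cv2.connectedComponentsWithStats(m.astype(np.uint8))
    for i in np.argsort(-st[1:,4])[:2]+1: print(n,st[i,4],rect(C[L==i]),np.median(Z[L==i]).round(4))
E
python3 l4.py i.png
```

```text
6.5333 [0.5492 0.0924 0.2782] [-172.3   97.7] [-0.1  0.1 -0.3] 0.08516178397143459
pocket 0.65 250 175 [0.5703 0.0919 0.0255]
tray_front 0.9 252 136 [0.5136 0.0872 0.0522]
release_top 0.84 292 249 [0.6341 0.1516 0.1077]
plate top 839 (array([518.9,  87.3]), array([ 11.1, 110.7]), 7.8) 0.0595
plate top 115 (array([629.4,  19.2]), array([ 1.6, 36. ]), 7.9) 0.0601
floor 5149 (array([581.2,  96.1]), array([104.7, 110. ]), 7.9) 0.0258
lips 33 (array([532.2, 117. ]), array([13.7,  2.8]), 9.0) 0.0298
lips 30 (array([611.4,  86.5]), array([ 3.6, 13. ]), 9.0) 0.0297
```

View pics/i.png

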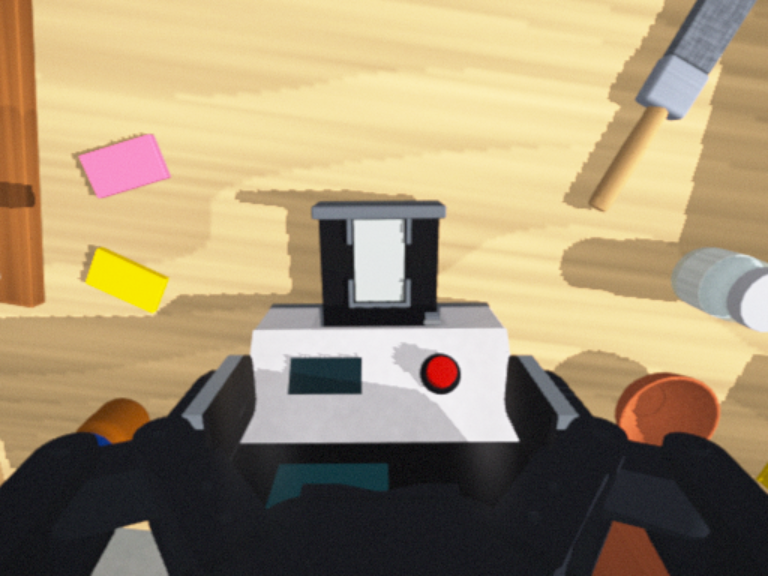

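The tray is out: plate at (378,210) px, recess at (380,261), button up. On to the blue tile.

Request:
apply_moves([
  [[5,-37.5,0,-0.6,-1],[5,-37.5,0,-0.6,-1],[5,-37.5,0,-0.6,-1],[5,-37.5,0,-0.6,-1],[5,-37.5,0,-0.6,-1],[5,-37.5,0,-0.6,-1],[5,-37.5,0,-0.6,-1],[5,-37.5,0,-0.6,-1],[5,-37.5,-10,-0.6,-1],[5,-37.5,-10,-0.6,-1]],
])

```text
time: 7.57
tool_pos: [0.6, -0.2845, 0.2594]
tool_rot: [[-1.0, -0.029, 0.001], [-0.029, 1.0, -0.0], [-0.001, -0.0, -1.0]]
ft_force: [0.3, -0.4, 0.5]
gripper_width: 0.0855
```

Request:
apply_moves([
  [[0,0,-40,0,-1],[0,0,-40,0,-1],[0,0,-15,0,-1],[0,0,0,0,-1],[0,0,0,0,-1],[0,0,0,0,-1]],
])

```text
time: 8.07
tool_pos: [0.6009, -0.283, 0.1667]
tool_rot: [[-1.0, -0.03, 0.003], [-0.03, 1.0, -0.002], [-0.002, -0.002, -1.0]]
ft_force: [0.5, -0.2, 0.3]
gripper_width: 0.0854
```

Run:
```python
import sys; sys.argv=['x','j.png']
from look import *
m=mask(p,'blue')&(d>0)&(abs(X-.605)<.07)&(abs(Y+.28)<.05)&(Z>.015)&(Z<.04); print(m.sum(),rect(C[m]),np.median(Z[m]))
m=(d>0)&(abs(X-.605)<.06)&(abs(Y+.28)<.04)&(Z>.0235)&(Z<.04)
k,L,st,cc=cv2.connectedComponentsWithStats(m.astype(np.uint8))
i=np.argmax(st[1:,4])+1; print('top',st[i,4],rect(C[L==i]))
```

```text
8.0667 [ 0.6009 -0.283   0.1667] [-178.3   91.7] [ 0.5 -0.2  0.3] 0.08537265770251538
2254 (array([ 602. , -284.9]), array([35.7, 65.2]), 89.4) 0.02942306213360113
top 2728 (array([ 601.2, -285.2]), array([40. , 69.9]), 89.5)
```

View pics/j.png

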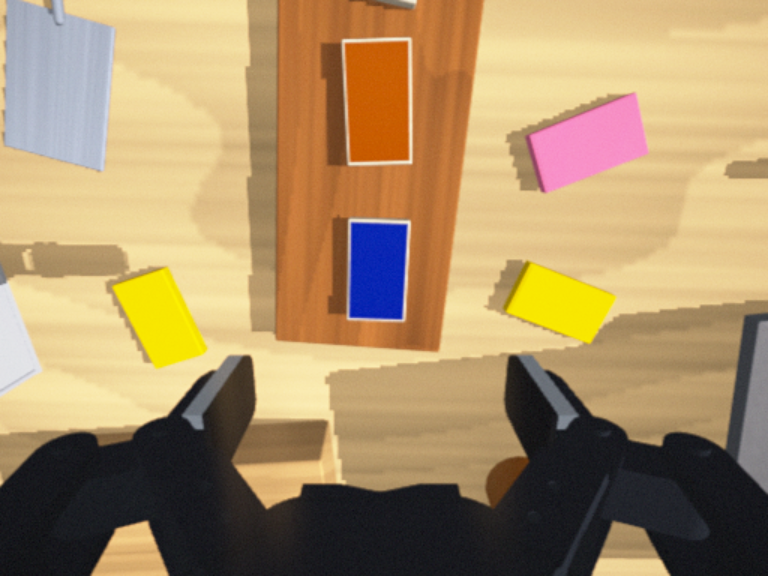

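The crop confirms cobalt blue glaze, tile centre at (379,270) px, with the amber tile at (378,100) as its neighbour. I pre-close the fingers a little and measure where the tips are.

Request:
apply_moves([
  [[0,-2,-30,-2,-0.3],[0,0,-30,0,-0.3],[0,0,-26,0,-0.3],[0,0,0,0,-0.3],[0,0,0,0,-0.3],[0,0,0,0,-0.3],[0,0,0,0,-0.3],[0,0,0,0,-0.3]],
])

```text
time: 8.78
tool_pos: [0.6014, -0.2855, 0.0817]
tool_rot: [[-1.0, 0.005, 0.004], [0.005, 1.0, -0.003], [-0.004, -0.003, -1.0]]
ft_force: [-0.8, 0.2, 1.1]
gripper_width: 0.0552
```

Run:
```python
import sys; sys.argv=['x','k.png']
from look import *
s=env.get_state(); q=(C-s['tool_pos'])@s['tool_rot']
for sg in(1,-1):
    m=(d>0)&(sg*q[...,1]>.022)&(sg*q[...,1]<.045)&(abs(q[...,0])<.02)&(q[...,2]<.025)&(q[...,2]>-.03)
    print(m.sum(),np.percentile(q[m][:,2],[90,95,98,99,99.8,100]).round(4), (sg*q[m][:,1]).min().round(4))
m=(d>0)&(abs(X-.605)<.06)&(abs(Y+.28)<.04)&(Z>.0235)&(Z<.035)
k,L,st,cc=cv2.connectedComponentsWithStats(m.astype(np.uint8))
i=np.argmax(st[1:,4])+1; print('top',st[i,4],rect(C[L==i]),np.median(Z[L==i]))
m=(d>0)&(abs(X-.605)<.06)&(abs(abs(Y+.285)-.04)<.01)&(Z<.0235)&(Z>.01); print('board z',np.median(Z[m]))
```

```text
8.7833 [ 0.6014 -0.2855  0.0817] [179.7  89.7] [-0.8  0.2  1.1] 0.05519476013784225
1320 [-0.0035 -0.0012  0.0009  0.0024  0.0034  0.0043] 0.0274
1326 [-0.0036 -0.001   0.0015  0.0024  0.0033  0.0041] 0.0274
top 5215 (array([ 600.4, -284.7]), array([40. , 70.3]), 89.8) 0.02797974476890641
board z 0.017564189263280044
```

Request:
apply_moves([
  [[0,0,-20,0,-0.3],[0,0,-18,0,-0.3],[0,0,-10,0,-0.3],[0,0,-7,0,-0.3],[0,0,0,0,-0.3],[0,0,0,0,-0.3]],
])

```text
time: 9.33
tool_pos: [0.6003, -0.2848, 0.0244]
tool_rot: [[-1.0, 0.005, 0.001], [0.005, 1.0, -0.001], [-0.001, -0.001, -1.0]]
ft_force: [-0.3, 0.6, 1.2]
gripper_width: 0.0556
```

Request:
apply_moves([
  [[0,0,0,0,0.5],[0,0,0,0,0.5],[0,0,0,0,0.5],[0,0,0,0,0.5],[0,0,0,0,0.5]],
])

```text
time: 9.75
tool_pos: [0.6008, -0.2851, 0.0252]
tool_rot: [[-1.0, 0.005, 0.002], [0.005, 1.0, -0.001], [-0.002, -0.001, -1.0]]
ft_force: [-0.3, 1.1, 6.2]
gripper_width: 0.0381
```

Request:
apply_moves([
  [[0,0,3,0,0.5],[0,0,10,0,0.5],[0,0,20,0,0.5],[0,0,30,0,0.5],[0,0,40,0,0.5],[0,0,40,0,0.5],[0,0,30,0,0.5],[0,0,0,0,0.5],[0,0,0,0,0.5]],
])

```text
time: 10.5
tool_pos: [0.601, -0.2852, 0.2]
tool_rot: [[-1.0, 0.006, 0.004], [0.005, 1.0, -0.003], [-0.004, -0.003, -1.0]]
ft_force: [-0.1, 0.3, -0.1]
gripper_width: 0.0385
```

Run:
```python
import sys; sys.argv=['x','l.png']
from look import *
s=env.get_state(); q=(C-s['tool_pos'])@s['tool_rot']
m=mask(p,'blue')&(d>0)&(d<.3)&(abs(q[...,1])<.03)&(abs(q[...,2])<.04); print(m.sum(),q[m].min(0).round(4),q[m].max(0).round(4)); P=q[m]
n=np.linalg.lstsq(np.c_[P[:,:2],np.ones(len(P))],P[:,2],rcond=None)[0]; print('tile plane in tool',n.round(4)); print(rect(P))
```

```text
10.5 [ 0.601  -0.2852  0.2   ] [179.7  89.7] [-0.1  0.3 -0.1] 0.0384775831398422
7998 [-0.0343 -0.0181 -0.0056] [ 0.0326  0.0185 -0.0013]
tile plane in tool [-0.0018 -0.002  -0.0034]
(array([-0.9,  0.2]), array([36.6, 66.9]), 90.0)
```

View pics/l.png

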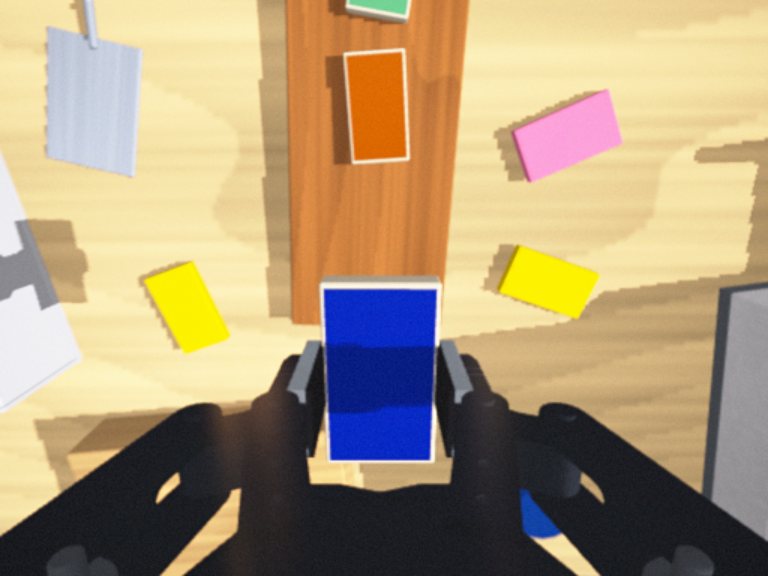

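The tile is held level, centred in the jaws at (382,372) px, and the amber and green tiles have not moved. I carry it to above the tray.

Request:
apply_moves([
  [[-8,35,0,0.8,0.5],[-8,38,0,0.8,0.5],[-8,38,0,0.8,0.5],[-8,38,0,0.8,0.5],[-1.5,38,0,0.8,0.5],[0,38,0,0.8,0.5],[0,38,0,0.8,0.5],[0,38,0,0.8,0.5],[0,38,0,0.8,0.5],[0,39.5,0,0.9,0.5]],
])

```text
time: 11.38
tool_pos: [0.5643, 0.0958, 0.194]
tool_rot: [[-0.991, -0.136, -0.005], [-0.136, 0.991, 0.0], [0.005, 0.001, -1.0]]
ft_force: [0.9, -0.4, -0.0]
gripper_width: 0.0382
```

Request:
apply_moves([
  [[0,0,-25,0,0.5],[0,0,-25,0,0.5],[0,0,-25,0,0.5],[0,0,0,0,0.5],[0,0,0,0,0.5],[0,0,0,0,0.5]],
])

```text
time: 11.88
tool_pos: [0.5664, 0.0939, 0.122]
tool_rot: [[-0.991, -0.135, -0.0], [-0.135, 0.991, 0.0], [0.0, 0.0, -1.0]]
ft_force: [0.8, -1.2, -0.5]
gripper_width: 0.0378
```

```bash
python3 l4.py m.png
python3 - <<'E'
import sys; sys.argv=['x','n.png']
from look import *
s=env.get_state(); q=(C-s['tool_pos'])@s['tool_rot']
m=mask(p,'blue')&(d>0)&(d<.3)&(abs(q[...,1])<.03)&(abs(q[...,2])<.04); print('tile',rect(C[m]),np.median(Z[m]))
E
```

```text
11.8833 [0.5664 0.0939 0.122 ] [-172.2   97.8] [ 0.8 -1.2 -0.5] 0.03782574728986443
tray_front 0.69 252 133 [0.5151 0.0864 0.0428]
plate top 2668 (array([520.5,  87.1]), array([ 11.3, 111.8]), 8.1) 0.0608
plate top 264 (array([631.,  17.]), array([ 1.8, 33.4]), 8.3) 0.0576
floor 1935 (array([573.4,  58.2]), array([74.7, 38.1]), 7.8) 0.027
floor 1606 (array([562.5, 135.8]), array([75.6, 25.6]), 8.1) 0.0271
lips 148 (array([537.7, 116.9]), array([22.6,  4.2]), 8.2) 0.0311
lips 137 (array([545.4,  63.6]), array([22.1,  4.4]), 6.1) 0.031
12.0833 [0.5675 0.0938 0.1233] [-172.2   97.8] [-0.3 -0.1 -1.5] 0.03796456558932029
tile (array([568.4,  94.2]), array([67.1, 36.6]), 7.7) 0.1265559496591067
```

View pics/m.png

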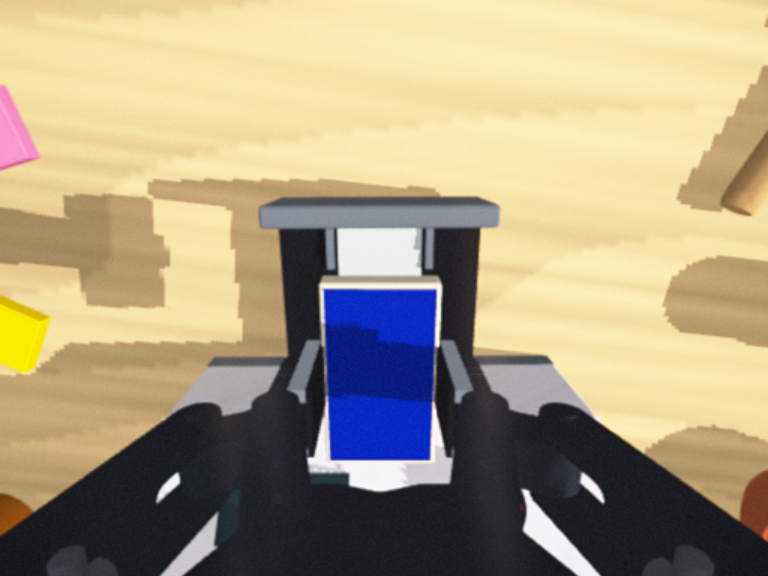

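Request:
apply_moves([
  [[1,0,-25,0,0.5],[0,0,-25,0,0.5],[0,0,-18,0,0.5],[0,0,-10,0,0.5],[0,0,-5,0,0.5],[0,0,-2,0,0.5],[0,0,0,0,0.5],[0,0,0,0,0.5]],
])

```text
time: 12.8
tool_pos: [0.5685, 0.094, 0.0381]
tool_rot: [[-0.991, -0.135, 0.002], [-0.135, 0.991, -0.0], [-0.002, -0.0, -1.0]]
ft_force: [0.5, 0.9, -0.5]
gripper_width: 0.0385
```

Request:
apply_moves([
  [[0,0,-1.5,0,0.5],[0,0,-1.5,0,0.5],[0,0,-1,0,0.5],[0,0,0,0,0.5],[0,0,0,0,0.5]],
])

```text
time: 13.22
tool_pos: [0.5678, 0.094, 0.0332]
tool_rot: [[-0.991, -0.136, 0.001], [-0.136, 0.991, -0.0], [-0.001, -0.0, -1.0]]
ft_force: [-0.6, 0.4, 2.6]
gripper_width: 0.0381
```

Request:
apply_moves([
  [[0,0,-0.7,0,0.5],[0,0,0,0,0.5],[0,0,0,0,0.5]],
])

```text
time: 13.47
tool_pos: [0.568, 0.094, 0.0331]
tool_rot: [[-0.991, -0.136, 0.001], [-0.136, 0.991, -0.0], [-0.001, -0.0, -1.0]]
ft_force: [-2.7, -0.1, 7.1]
gripper_width: 0.0384
```

Contact at 7 N. I open gently and lift.

Request:
apply_moves([
  [[0,0,0,0,0.05],[0,0,0,0,-0.05],[0,0,0,0,-0.15],[0,0,0,0,-0.3],[0,0,0,0,-0.3],[0,0,0,0,-0.3],[0,0,5,0,-0.3],[0,0,10,0,-0.3],[0,0,20,0,-0.3],[0,0,25,0,-0.3]],
])

```text
time: 14.3
tool_pos: [0.5661, 0.0941, 0.0919]
tool_rot: [[-0.991, -0.135, -0.003], [-0.135, 0.991, 0.0], [0.003, 0.001, -1.0]]
ft_force: [0.7, 1.1, -0.3]
gripper_width: 0.0558
```

Request:
apply_moves([
  [[0,0,25,0,-0.3],[0,0,25,0,-0.3],[0,0,20,0,-0.3],[0,0,0,0,-0.3],[0,0,0,0,-0.3],[0,0,0,0,-0.3]],
])

```text
time: 14.8
tool_pos: [0.5668, 0.094, 0.1615]
tool_rot: [[-0.991, -0.135, -0.001], [-0.135, 0.991, 0.0], [0.001, 0.0, -1.0]]
ft_force: [-0.4, -0.4, -0.9]
gripper_width: 0.0558
```

```bash
python3 l4.py o.png
python3 - <<'E'
import sys; sys.argv=['x','p.png']
from look import *
m=mask(p,'blue')&(d>0)&(abs(X-.57)<.06)&(abs(Y-.094)<.05); print('tile',rect(C[m]),np.median(Z[m]))
P=C[m]; print(np.linalg.lstsq(np.c_[P[:,:2],np.ones(len(P))],P[:,2],rcond=None)[0].round(4))
E
```

```text
14.8 [0.5668 0.094  0.1615] [-172.2   97.8] [-0.4 -0.4 -0.9] 0.05575428881741769
tray_front 0.65 255 129 [0.5132 0.0891 0.05  ]
release_top 0.69 317 296 [0.5684 0.1223 0.1918]
plate top 1855 (array([519. ,  87.3]), array([ 11.2, 111.5]), 8.1) 0.0592
plate top 271 (array([618.7,  95.1]), array([ 1.8, 80.6]), 8.1) 0.0646
floor 7470 (array([583. ,  96.3]), array([110.2, 110.3]), 8.0) 0.0254
floor 79 (array([601.9,  75.7]), array([18.4,  4.2]), 7.4) 0.0257
lips 42 (array([603.8,  71.7]), array([11.4,  3.1]), 6.0) 0.0294
lips 39 (array([540.3,  63. ]), array([8.9, 3. ]), 5.1) 0.0295
15.0 [0.5665 0.094  0.1606] [-172.2   97.8] [ 0.5 -0.4 -0.8] 0.05547969304023125
tile (array([569.1,  94.7]), array([65.2, 35.8]), 7.7) 0.036846166326560625
[-0.0008  0.0029  0.037 ]
```

View pics/o.png

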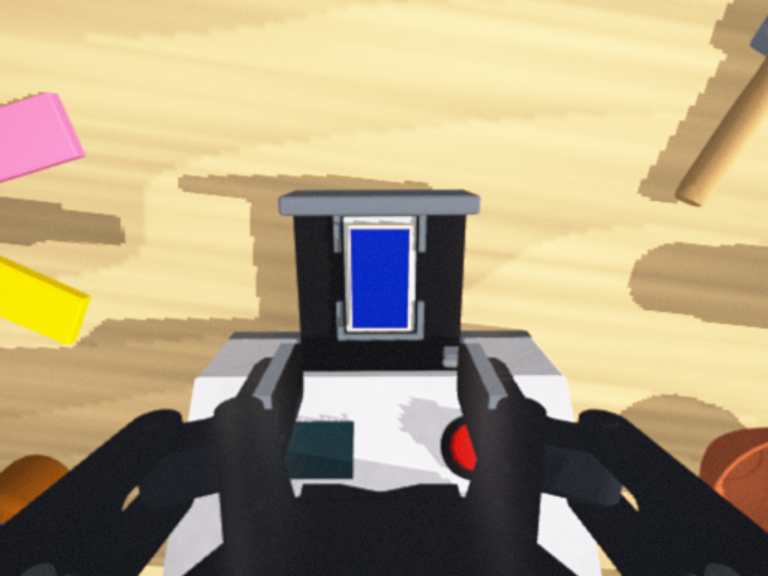

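The tile lies flat and centred in the recess, blue glaze at (381,278) px, within about 1 mm of the pocket centre. Now I go in front of the plate with the fingers shut.

Request:
apply_moves([
  [[-30,-7,0,0,1],[-35,-7,0,0,1],[-32,-7.6,0,0,1],[0,0,-35,0,1],[0,0,-35,0,1],[0,0,-30,0,1],[0,0,-14,0,1],[0,0,0,0,1],[0,0,0,0,1]],
])

```text
time: 15.8
tool_pos: [0.4696, 0.0725, 0.0474]
tool_rot: [[-0.991, -0.135, -0.002], [-0.135, 0.991, 0.0], [0.002, 0.001, -1.0]]
ft_force: [-0.2, -0.1, -0.1]
gripper_width: -0.0003
```

Request:
apply_moves([
  [[14.8,2,0,0,1],[9.9,1.4,0,0,1],[4,0.5,0,0,1],[3,0.4,0,0,1],[3,0.4,0,0,1],[5,0.7,0,0,1],[5,0.7,0,0,1],[5,0.7,0,0,1],[5,0.7,0,0,1],[5,0.7,0,0,1]],
])

```text
time: 16.63
tool_pos: [0.5302, 0.0808, 0.0479]
tool_rot: [[-0.991, -0.136, -0.001], [-0.136, 0.991, 0.0], [0.001, 0.0, -1.0]]
ft_force: [-4.2, -0.4, 2.7]
gripper_width: -0.0001
```

Request:
apply_moves([
  [[5,0.7,0,0,1],[5,0.7,0,0,1],[5,0.7,0,0,1],[5,0.7,0,0,1],[5,0.7,0,0,1],[5,0.7,0,0,1],[5,0.7,0,0,1],[5,0.7,0,0,1],[5,0.7,0,0,1],[5,0.7,0,0,1]],
])

```text
time: 17.47
tool_pos: [0.5801, 0.0879, 0.0479]
tool_rot: [[-0.991, -0.136, -0.001], [-0.136, 0.991, 0.0], [0.001, 0.0, -1.0]]
ft_force: [-5.4, 0.6, 4.3]
gripper_width: -0.0
```

Request:
apply_moves([
  [[4,0.55,0,0,1],[4,0.55,0,0,1],[4,0.55,0,0,1],[3,0.4,0,0,1],[2,0.3,0,0,1],[2,0.3,0,0,1],[2,0.3,0,0,1],[1,0.1,0,0,1],[1,0.1,0,0,1],[0,0,0,0,1]],
])

```text
time: 18.3
tool_pos: [0.6024, 0.091, 0.0478]
tool_rot: [[-0.991, -0.136, -0.003], [-0.136, 0.991, 0.0], [0.003, 0.001, -1.0]]
ft_force: [-7.6, 0.9, 5.2]
gripper_width: -0.0002
```

Request:
apply_moves([
  [[1,0.1,0,0,1],[1,0.2,0,0,1],[1,0.1,0,0,1],[0,0,0,0,1]],
])

```text
time: 18.63
tool_pos: [0.6051, 0.0914, 0.0477]
tool_rot: [[-0.991, -0.136, -0.003], [-0.136, 0.991, 0.0], [0.003, 0.001, -1.0]]
ft_force: [-9.1, 0.4, 6.6]
gripper_width: 0.0
```

Request:
apply_moves([
  [[1,0.1,0,0,1],[1,0.2,0,0,1],[0,0,0,0,1]],
])

```text
time: 18.88
tool_pos: [0.6075, 0.0917, 0.0478]
tool_rot: [[-0.991, -0.136, -0.002], [-0.136, 0.991, 0.0], [0.002, 0.0, -1.0]]
ft_force: [-6.9, 0.5, 4.3]
gripper_width: 0.0003
```

Request:
apply_moves([
  [[1,0.1,0,0,1],[0,0,0,0,1]],
])

```text
time: 19.05
tool_pos: [0.609, 0.0919, 0.0477]
tool_rot: [[-0.991, -0.135, -0.001], [-0.135, 0.991, 0.0], [0.001, 0.001, -1.0]]
ft_force: [-5.9, 1.5, 4.0]
gripper_width: 0.0
```

Request:
apply_moves([
  [[1,0.1,0,0,1],[0.7,0.1,0,0,1],[0,0,0,0,1]],
])

```text
time: 19.3
tool_pos: [0.6096, 0.0919, 0.0476]
tool_rot: [[-0.991, -0.136, -0.004], [-0.136, 0.991, -0.0], [0.004, 0.001, -1.0]]
ft_force: [-9.5, 0.7, 5.6]
gripper_width: 0.0001
```

The force dipped from 9 to 6 N (the latch) and rose again (the stop). I back off and check.

Request:
apply_moves([
  [[-2,-0.3,0,0,1],[-3,-0.4,0,0,1],[-10,-1.4,0,0,1],[-25,-3.4,0,0,1],[-30,-4,10,0,1],[-30,-4,40,0,1],[-20,-3,40,0,1],[0,0,40,0,1],[0,0,30,0,-1],[0,0,0,0,-1]],
])

```text
time: 20.13
tool_pos: [0.5025, 0.0755, 0.2068]
tool_rot: [[-0.991, -0.135, 0.017], [-0.135, 0.991, -0.002], [-0.017, -0.004, -1.0]]
ft_force: [1.1, -0.1, 0.8]
gripper_width: 0.0232
```

Request:
apply_moves([
  [[0,0,0,0,-1],[0,0,0,0,-1],[0,0,0,0,-1]],
])

```text
time: 20.38
tool_pos: [0.4966, 0.0761, 0.1967]
tool_rot: [[-0.991, -0.135, -0.002], [-0.135, 0.991, 0.0], [0.002, 0.0, -1.0]]
ft_force: [-0.1, -0.5, -0.3]
gripper_width: 0.0604
```

Run:
```python
import sys; sys.argv=['x','q.png']
from look import *
for qn in('tray_front','release_top'):
    for r in models.spot_point('wrist',qn)[:1]:
        uu,vv=np.round(r['centre']).astype(int); print(qn,r['confidence'],uu,vv,C[vv,uu].round(4))
c,s_=np.cos(np.radians(7.8)),np.sin(np.radians(7.8)); U=X*c+Y*s_; V=-X*s_+Y*c
m=(d>0)&(abs(V-.016)<.045)&(Z>.02)&(Z<.056)&(U>.5)&(U<.66); print('plate face u',np.percentile(U[m],[5,25,50,75]).round(4))
m=(d>0)&(abs(abs(V-.016)-.085)<.02)&(Z>.02)&(Z<.056)&(U>.5)&(U<.66); print('reader front u',np.percentile(U[m],[5,25,50,75]).round(4))
m=mask(p,'red')&(d>0)&(abs(X-.636)<.03)&(abs(Y-.155)<.03); print('red',C[m].mean(0).round(4))
t,dt=optics.snapshot('top'); Ct=cloud('top',dt)
for qn in('tile_green','tile_amber'):
    r=models.spot_point('top',qn)[0]; uu,vv=np.round(r['centre']).astype(int); print(qn,Ct[vv,uu].round(3))
```

```text
20.3833 [0.4966 0.0761 0.1967] [-172.2   97.8] [-0.1 -0.5 -0.3] 0.06036434349711586
tray_front 0.56 260 276 [0.6166 0.1015 0.0365]
release_top 0.41 311 337 [0.4776 0.0885 0.2737]
plate face u [0.6239 0.6243 0.6246 0.6249]
reader front u [0.6255 0.626  0.6262 0.6265]
red [0.6256 0.1512 0.1   ]
tile_green [ 0.408 -0.276  0.025]
tile_amber [ 0.497 -0.289  0.027]
```

View pics/q.png

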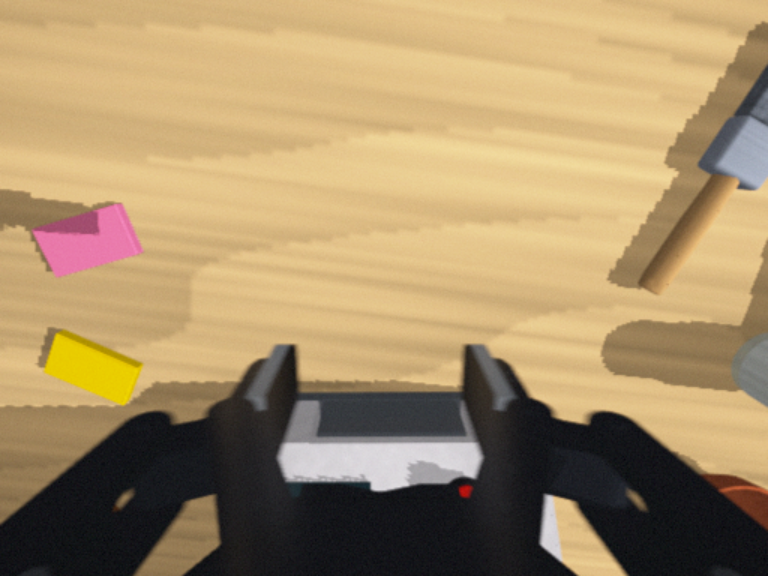

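The grey plate at (380,415) px is 1.6 mm from the reader's front plane, and it has stayed there for more than 1 s after release, so the tray is latched. The robot is clear of everything, so I hand in.

```bash
python3 -c "
from h import *
print(workorder.job_done(), env.get_state()['time'])"
```

```text
the job is handed in; nothing more can be done
the job is handed in; nothing more can be done
```

The blue tile is in the reader with the tray latched shut, and the job is handed in; no verdict was reported. I pressed the release with one fingertip of the open, upright gripper turned about 45°, because the moves cannot tilt the tool. I then set the tile down at about 7 N contact force and pushed the tray home.

Last checks:
- **Tile:** it was level and about 1 mm from the recess centre before the tray was pushed in. With the tray shut it is hidden, so I could not check it again.
- **Tray:** the push force dipped from 9 N to 6 N, then rose at the stop, which fits the latch clicking. More than 1 s after I backed off, the plate stood 1.6 mm from the reader's front plane.
- **Other tiles:** the green and amber tiles read within about 7 mm of where they were at the start, which is about the detector's noise.
- **Button:** it looked up with the tray out. In the final view the gripper mostly hid it: the detector gave a wrong low-confidence point (0.41), and the red pixels gave a position about 10 mm off. I judged the button up only because the tray had latched.
- **Bystanders:** I did not check the jars, bowl, brush and palette knife by measurement.

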